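Fit the julienne insert into the hand slicer

ROBOT

A 7-joint arm with a two-finger parallel gripper is mounted at the origin on a cart in front of the work surface, level with it; the furniture and walls round the work are solid. World frame = base frame: x ahead of the robot, y to its left, z up, the work surface at z = 0. Lengths are in m, angles in degrees, forces in N, time in s.
With the tool pointing down it reaches from about 0.425 to 1.025 m from the base axis. Payload 3.6 kg.
Tool frame: the origin (TCP) lies on the centre line of the jaws, within the pads' length; the fingertips stand nose_length ahead of it and the grasp point (between the pads) is the TCP (nose_length is the distance from the TCP to the fingertips, in m); z points along the fingers, y is the line along which they close (so a half turn about z gives the same grasp; the last joint's range is limited). The gripper opens to 85 mm and grips with 20 to 120 N. Pads are 22 mm wide; open, the fingers measure 114 mm over their backs; the gripper's body (76 mm by 85 mm) begins 54 mm behind the grasp point. The pads swing forward as they close: fully open they stand 13 mm farther back than shut.
Start: joints at [70.273, 33.873, 2.773, 92.16, -1.908, 54.013, -1.931], TCP at [0.18, -0.702, 0.22] pointing down, gripper open.
Joint ranges: [-153.93, 153.93], [-27.13, 128.08], [-72.61, 78.16], [10.71, 143.7], [-87.88, 267.88], [4.46, 118.87], [-176.78, 176.78]. Speed limits (degrees/s): [147.25, 147.25, 180, 180, 180, 180, 180].

INTERFACE

Orientations are given as [roll, pitch, yaw] about the fixed x, y, z axes, in that order (R = Rz(yaw) Ry(pitch) Rx(roll)).
In Python, from workcell import * gives the robot as it stands. The module is installed in compiled form; this text tells all that it offers.
- The arm moves only by the tool apply_moves, never from a script. Its argument "commands" is a list of rows, each a list of 7 numbers: the shift along the world's x, y, z in units of 40 mm (1.0 is 40 mm), then the turn, a rotation vector about the world's x, y, z in units of 8 degrees (1.0 is 8 degrees), then the closure, from 0 (fully open) to 1 (shut). In form: [[tx, ty, tz, ax, ay, az, jaw], ...]. A call has 1 to 5 rows; each row shifts and turns the commanded pose from where the row before left it; what a row does not reach is not made up. A row lasts 1/10 s, in which the tool goes at most 50 mm and 8.59 degrees, less where a joint would pass 70% of its speed; a pose out of reach is approached as far as the arm can. A call is refused whole if a number of a shift passes 1 or a number of a turn 1, either way. A call with a gripper value outside its range is refused whole. The fingers move at their own pace and stop on an object; "newtons" is the grip in N (left out, the last holds). Time passes only in rows, so rows that do not move let the fingers close. It gives the time, the measured TCP pose, the force, the opening and the grip force at its end, in the units of the state.
- get_state(): the state, without advancing time (a new reading comes with each control period).
- read_camera(name): name is "scene" or "side" or "wrist"; returns a dict with "frame" (400x640x3 uint8, blue, green, red), "z_map" (400x640 float32, m along the optical axis (not along the pixel's ray), 0 where there is no reading), "vertical_fov" (degrees; the focal length in pixels is half the picture's height over the tangent of half this angle, whatever the lens; pixels are square), "cx", "cy" (the principal point, pixels), "k1" (the pictures are not rectified: a ray, as slopes to the right and down, at radius r is drawn at 1 + k1 r^2 times it, then the intrinsics apply), "R" (3x3) and "t" (3): a world point X has camera coordinates R X + t. Camera axes: x right, y down, z forward; pixel columns grow to the right and rows downward; lengths in m; the calibration is good to about 2 mm. A picture is of the moment at which its call begins.
- close_job(): hands the job in; it is judged then, once.
The state is a dict: "time": time; "joint_pos": joint angles; "joint_vel": joint speeds; "effort": joint torques, N m; "tcp_pos": TCP position; "eef_rot": TCP orientation; "force": force on the tool from outside, world axes, zero at the start; "ft_torque": the same for the moment, N m; "opening": opening from 0.0 (shut) to 1.0 (fully open); "grasp_force": force on a finger pad.
Only numpy, scipy, OpenCV 4.12 (cv2) and the standard library are available. Lean on these libraries where they do the work, as an engineer would, in place of code of your own. Each camera call takes 0.05 s, during which the arm holds its last target. There are 200 camera calls.

TASK

Fit the julienne insert (the one with the row of upright teeth) into the empty bay of the slanting vegetable slicer: hold it steeper than the slicer so that its two lugs go in under the lip at the lower end of the bay, then swing its tail down and press it until the spring catch snaps over it and it lies fully home. Leave the plain insert and everything else on the worktop where they are, and let go of the insert at the end.

Things in the scene. Friction and masses are not known exactly. Their poses are not given: they have to be found in the camera images.
- julienne_insert: White plastic insert lying flat, top up, 62 mm wide over two straight side bars (x -50 to +44, 9 mm wide, 22 mm tall: the grip), 120 g. Told by its row of eight upright steel teeth (to z = 27, x -8 to +2). Origin: centre of the underside; x to the end with two lugs, y across, z up.
- plain_insert: The other insert, to be left alone: same frame, size and axes, no teeth, one blade set slantwise. The two lie about 190 mm apart to the right of the slicer, one farther right than the other; which is which varies.
- julienne_insert_front (a point): Middle of the front bar's lower edge: the insert's (50, 0, 0) mm, the edge it turns about when swung down. The front bar (x 38 to 50) is 7 mm high; above it the side bars end at x = 44. Axes as the insert's.
- julienne_insert_lugs (a point): Point between the tips of the two flat lugs: the insert's (60, 0, 3) mm. The lugs stick out from x = 50 to 60, z = 0 to 6, each 12 mm wide, 40 mm over both. Axes as the insert's.
- julienne_insert_tail (a point): End of the single tail tab: the insert's (-57, 0, 4.5) mm. The tab reaches from x = -50 to -57, z = 0 to 9, 28 mm wide. Axes as the insert's.
- julienne_insert_press (a point): Middle of the solid flat tail deck, the place to press: the insert's (-37, 0, 18) mm. The deck is 46 mm wide, from x = -50 to -26, top at z = 18, between the side bars (top at z = 22). Axes as the insert's.
- slicer: Hand slicer, white plastic and steel sheet, about 340 mm long, 78 mm wide, fixed to the worktop by a suction foot at its lower end and propped on a wire leg at its upper end; its run slopes 26 degrees. Origin on the worktop below the bay's origin; x level, downhill; z up. Its upper end stands 200 mm high. Wall cabinets hang behind, from 0.6 m ahead of the robot, 0.45 m up.
- bay: Empty bay in the run. Its frame is the pose of the julienne insert's frame when fully home (about 2 mm of play in x and y). Origin 88 mm above the worktop; x downhill along the run, 26 degrees below level; y across; z square to the run. Beyond x = -60 and x = +62 the run is 78 mm wide with rails up to z = 26.
- bay_front (a point): The bay's (50, 0, 0) mm: where the insert's front lower edge lies when home. The insert rests at z = 0 on two fixed beams, 60 mm over their outsides (fingers at the insert's sides pass outside them). It goes in turned 11 to 18 degrees about y (tail up, lugs down), this edge on the beams, is slid downhill until the lugs meet the pocket end, then swung down.
- lip_edge (a point): Middle of the lip's lower uphill edge: the bay's (51.2, 0, 9) mm; bay axes. The lip is a fixed bar across the lower end of the bay, from here downhill, underside at z = 9, top at z = 20.5. The pocket under it is 44 mm wide, ends at x = 61.6, and is open below between the beams.
- catch (a joint): Spring catch at the upper end of the bay (rad): 0 = closed, both when free and when snapped over the seated tail tab; the passing tab pushes it uphill to about 0.1 to 0.2 and it snaps back. The insert's weight does not open it; pressing the tail deck square to the run with 8 to 20 N does.
- catch_nose (a point): Middle of the catch's round nose, a grey bar 8 mm thick, 24 mm wide: the bay's (-57.3, 0, 14) mm when closed, underside at z = 10, 1 mm above the seated tab. Beside the tab fixed cheeks 33 mm apart reach z = 10; behind lie a ribbed thumb pad and, past x = -63, the infeed sheet, top at z = 18.
- lemon: Lemon lying behind the two inserts, 78 x 55 x 56 mm; a bystander to be left alone. Origin at the centre of its underside.
- lemon_2: Lemon lying behind the slicer, 72 x 57 x 58 mm; a bystander to be left alone. Origin at the centre of its underside.
- apple_1: Green apple at the front right, 75 mm; a bystander to be left alone. Origin at the centre of its underside.
- kitchen_timer: Round red and white wind-up timer, 65 mm wide, 48 mm tall, behind the slicer's upper end; a bystander to be left alone. Origin at the centre of its underside.
- pepper_mill: Dark wooden pepper mill at the back, 58 mm wide, 170 mm tall; a bystander to be left alone. Origin at the centre of its underside.
- salt_shaker: Glass salt shaker at the back, 44 mm wide, 90 mm tall; a bystander to be left alone. Origin at the centre of its underside.
- mug_grey: Grey mug at the back right, 91 mm tall; a bystander to be left alone. Origin at the centre of its underside.
- tumbler_a: Glass tumbler at the back left, 81 mm wide, 93 mm tall; a bystander to be left alone. Origin at the centre of its underside.

How it is judged:
By the outcome, as a careful person would: the job done as asked, in the order asked, and still so for the second after the job is handed in, with the robot touching nothing.
It also fails if it takes over 61 s, if anything falls off the work surface, if the arm or the gripper's body presses on something with over 40 N, if the wrist force passes 120 N, or if a joint passes its speed limit or range.

## Working session

There is one attempt and no reset: what is moved stays moved. The work goes in short steps, Python scripts to look and compute and a tool call to move; the robot and the scene stay as the last step left them, time stands still between calls to the robot, and variables do not carry over. Pictures are saved under pics/ and viewed, at most 10 in all, crops included, and the job is handed in when it is done.

Besides the shell and the picture viewer there is one more tool, called after ">>>" by a JSON object that holds its "name" and its "arguments". apply_moves: Moves the arm, as the interface text tells. Its arguments: {"type":"object","properties":{"commands":{"type":"array","items":{"type":"array","items":{"type":"number"}}},"newtons":{"type":"number"}},"required":["commands"]}

```bash
mkdir -p pics; cat > h.py <<'E'
from workcell import *
import numpy as np, cv2
from scipy.spatial.transform import Rotation as Ro
def cam(n):
    c=read_camera(n); h,w=c["frame"].shape[:2]; f=h/2/np.tan(np.radians(c["vertical_fov"])/2)
    c["K"]=np.array([[f,0,c["cx"]],[0,f,c["cy"]],[0,0,1.]]); c["D"]=np.array([c["k1"],0,0,0.]); c["R"]=np.array(c["R"]); c["t"]=np.array(c["t"]); return c
def ray(c,uv):
    s=cv2.undistortPoints(np.array(uv,float).reshape(-1,1,2),c["K"],c["D"]).reshape(-1,2)
    return -c["R"].T@c["t"], np.c_[s,np.ones(len(s))]@c["R"]
def plane(c,uv,z):
    o,d=ray(c,uv); return o+d*((z-o[2])/d[:,2])[:,None]
def cloud(c):
    h,w=c["z_map"].shape; u,v=np.meshgrid(np.arange(w),np.arange(h))
    o,d=ray(c,np.c_[u.ravel(),v.ravel()]); return (o+d*c["z_map"].reshape(-1,1)).reshape(h,w,3)
def proj(c,X):
    return cv2.projectPoints(np.array(X,float).reshape(-1,1,3),cv2.Rodrigues(c["R"])[0],c["t"],c["K"],c["D"])[0].reshape(-1,2)
E
python3 - <<'E'
from h import *
s=get_state(); print(s)
for n in ("scene","side"):
    c=cam(n); cv2.imwrite(f"pics/{n}0.png",c["frame"]); print(n,-c["R"].T@c["t"],c["R"][2],c["K"][0,0],c["k1"])
    np.savez(f"{n}0.npz",**{k:c[k] for k in c})
E
```

```text
{'time': 0.0, 'joint_pos': array([70.2736298 , 33.92497364,  2.76796661, 92.23678425, -1.90840808,
       54.01354548, -1.93085631]), 'joint_vel': array([ 0.07243513,  0.09692262, -0.00717175,  0.11250957,  0.05549546,
        0.08844951,  0.0023011 ]), 'effort': array([ 8.09632857e-04, -5.48686051e+01,  1.54626064e+00, -1.98122120e+01,
        9.27435322e-03,  8.68688570e-03,  6.20794637e-06]), 'tcp_pos': array([ 0.17970924, -0.70148424,  0.21864828]), 'eef_rot': array([-1.79871027e+02,  7.18821251e-03,  1.43730693e+01]), 'force': array([-0.501163  , -0.08995226,  0.18213154]), 'ft_torque': array([ 0.01025803,  0.02303769, -0.03773217]), 'grasp_force': 0.0, 'opening': 1.0027879920688145}
scene [0.09960411 0.56739836 0.94844369] [ 0.41020772 -0.56612177 -0.71500753] 398.85153174161104 0.02099506012967009
side [0.07867458 1.20096766 0.94335385] [ 0.29324754 -0.80754309 -0.51174216] 472.685817074659 0.024798999648133088
```

View pics/scene0.png

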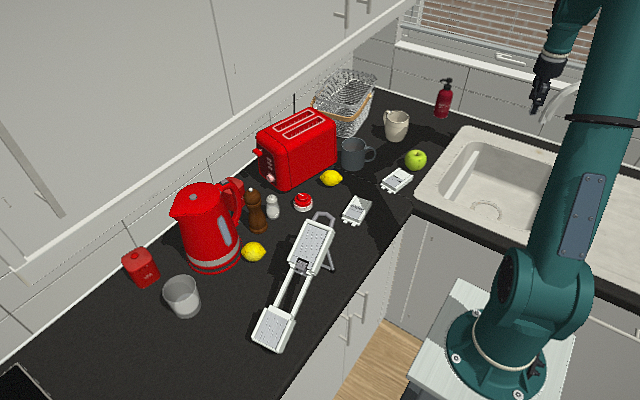

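View pics/side0.png

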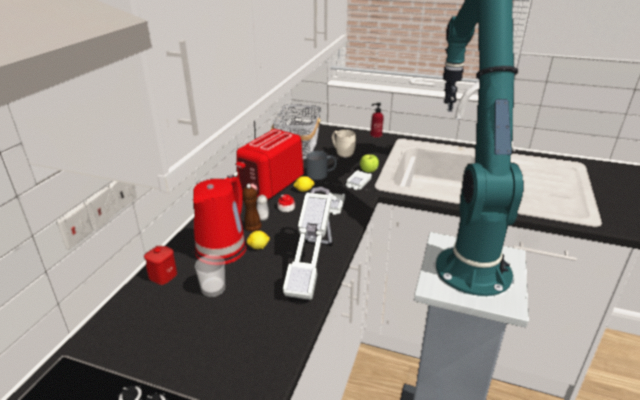

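Scene: slicer upper end at about (312,240), lower end at (272,330), bay between them; inserts at (356,208) and (397,180). Side view shows the same. Measure and zoom.

```bash
cat >> h.py <<'E'
def load(n):
    c=dict(np.load(n)); return c
E
python3 - <<'E'
from h import *
c=load("scene0.npz"); P=cloud(c)
a=cv2.resize(c["frame"][160:235,330:420],None,fx=6,fy=6,interpolation=cv2.INTER_CUBIC)[:, :540]
b=cv2.resize(c["frame"][205:360,240:345],None,fx=2.9,fy=2.9,interpolation=cv2.INTER_CUBIC)[:450]
b=cv2.resize(b,(254,450)); cv2.imwrite("pics/crop1.png",np.hstack([a,b[:, :]]))
hsv=cv2.cvtColor(c["frame"],cv2.COLOR_BGR2HSV)
w=((hsv[...,2]>110)&(hsv[...,1]<50)&(P[...,2]>0.008)&(P[...,2]<0.035)&(P[...,0]<0.62)&(P[...,0]>0.3)).astype(np.uint8)
n,l,st,ce=cv2.connectedComponentsWithStats(w)
for i in range(1,n):
    if st[i,4]>60:
        p=P[l==i]; r=cv2.minAreaRect(p[:,:2].astype(np.float32)*1000); print(st[i],p.mean(0).round(3),np.percentile(p[:,2],[5,50,95]).round(3),r)
for uv in [(357,208),(397,180),(312,240),(272,330),(300,265),(280,312),(318,215),(333,222),(302,240),(288,290)]: print(uv,P[uv[1],uv[0]].round(3))
E
```

```text
[419  93  18  11  97] [ 0.583 -0.934  0.021] [0.009 0.021 0.033] ((583.3527221679688, -933.286376953125), (18.87235450744629, 73.2531509399414), 81.9959716796875)
[451 102  45  20 257] [ 0.386 -0.932  0.022] [0.009 0.022 0.033] ((390.55780029296875, -933.2947387695312), (19.630855560302734, 178.80308532714844), 87.59700012207031)
[388 134  16   8  71] [ 0.568 -0.603  0.022] [0.01  0.022 0.034] ((567.2158203125, -603.7055053710938), (57.63983917236328, 17.889759063720703), 30.834157943725586)
[382 168  31  24 382] [ 0.46  -0.405  0.018] [0.011 0.018 0.023] ((461.015869140625, -408.44171142578125), (97.27522277832031, 63.977691650390625), 78.93040466308594)
[342 195  30  28 456] [ 0.502 -0.208  0.018] [0.011 0.019 0.023] ((504.2123718261719, -211.85638427734375), (63.02855682373047, 100.39961242675781), 6.2278666496276855)
(357, 208) [ 0.5   -0.207  0.024]
(397, 180) [ 0.454 -0.394  0.024]
(312, 240) [0.477 0.067 0.162]
(272, 330) [0.449 0.275 0.06 ]
(300, 265) [0.472 0.127 0.129]
(280, 312) [0.453 0.236 0.081]
(318, 215) [0.502 0.003 0.182]
(333, 222) [0.458 0.    0.18 ]
(302, 240) [0.501 0.077 0.156]
(288, 290) [ 0.51   0.14  -0.002]
```

View pics/crop1.png

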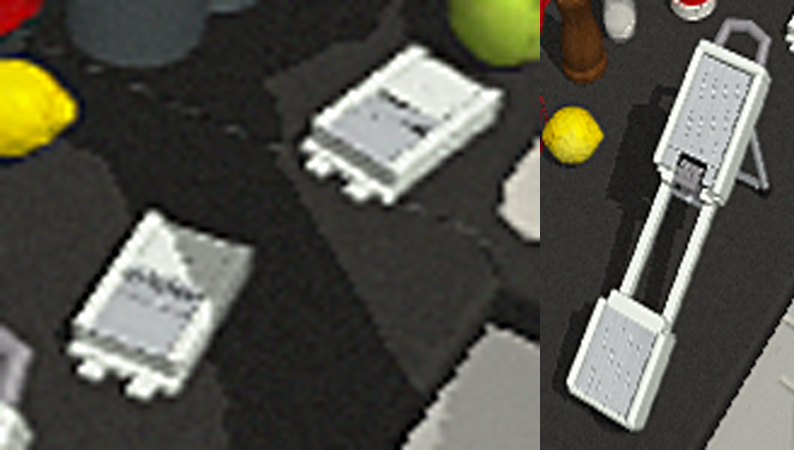

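The near insert (crop (165,300), world about (0.50,-0.21)) shows a row of tooth dots and the far one a slanting slot; the slicer runs downhill towards +y. I'll go above the near one and confirm with the wrist camera.

>>> {"name": "apply_moves", "arguments": {"commands": [[0.6,0.9,0,0,0,0.75,0],[0.6,0.9,0,0,0,0.75,0],[0.6,0.9,0,0,0,0.75,0],[0.6,0.9,0,0,0,0.75,0],[0.6,0.9,0,0,0,0.75,0]]}}

```text
time: 0.6
tcp_pos: [0.3005, -0.5205, 0.2195]
eef_rot: [-180.0, -0.0, 44.6]
force: [0.8, 0.2, 0.1]
opening: 1.005
grasp_force: 0.0
```

>>> {"name": "apply_moves", "arguments": {"commands": [[0.6,0.9,0,0,0,0.75,0],[0.6,0.9,0,0,0,0.75,0],[0.6,0.9,0,0,0,0.75,0],[0.6,0.9,0,0,0,0.75,0],[0.6,0.9,0,0,0,0.75,0]]}}

```text
time: 1.1
tcp_pos: [0.4203, -0.3407, 0.2196]
eef_rot: [-180.0, -0.0, 74.6]
force: [0.4, -0.2, 0.4]
opening: 1.004
grasp_force: 0.0
```

>>> {"name": "apply_moves", "arguments": {"commands": [[0.6,0.9,0,0,0,0.75,0],[0.6,0.9,0,0,0,0.75,0],[0.6,0.9,0,0,0,0.75,0],[0,0,0,0,0,0.4,0],[0,0,0,0,0,0,0]]}}

```text
time: 1.6
tcp_pos: [0.4924, -0.2327, 0.2195]
eef_rot: [-180.0, -0.0, 95.8]
force: [-1.2, -0.1, 0.0]
opening: 1.001
grasp_force: 0.0
```

```bash
python3 - <<'E'
from h import *
import workcell
print([x for x in dir(workcell) if x[0]!='_'],getattr(workcell,'nose_length',None))
s=get_state(); print(s["tcp_pos"],s["eef_rot"],s["joint_pos"],s["force"])
c=cam("wrist"); np.savez("w1.npz",**c); cv2.imwrite("pics/w1.png",c["frame"]); P=cloud(c)
print(-c["R"].T@c["t"],c["R"][2])
hsv=cv2.cvtColor(c["frame"],cv2.COLOR_BGR2HSV)
w=((hsv[...,2]>90)&(hsv[...,1]<60)&(P[...,2]>0.012)&(P[...,2]<0.04)&(abs(P[...,0]-.5)<.1)&(abs(P[...,1]+.21)<.1)).astype(np.uint8)
n,l,st,ce=cv2.connectedComponentsWithStats(w)
for i in range(1,n):
    if st[i,4]>300:
        p=P[l==i]; print(st[i],p.mean(0).round(3),np.percentile(p[:,2],[5,50,95,99]).round(4),cv2.minAreaRect(p[:,:2].astype(np.float32)*1000))
E
```

```text
['IKError', 'close_job', 'get_state', 'nose_length', 'read_camera'] 0.019
[ 0.49241299 -0.23269452  0.21953931] [-1.79977852e+02 -4.09606073e-02  9.57645048e+01] [ 38.1646556   22.38095736 -22.96703447 114.78381969  12.05976405
  45.12835278  13.95309447] [-1.16639661 -0.14887264  0.03180601]
[ 0.48462719 -0.15494503  0.37214046] [ 0.03047465 -0.30102576 -0.95312895]
[ 307  120   52   76 3683] [ 0.505 -0.211  0.018] [0.0154 0.0184 0.0213 0.0255] ((505.8890686035156, -213.06613159179688), (62.70283508300781, 93.81591033935547), 7.018609523773193)
```

View pics/w1.png

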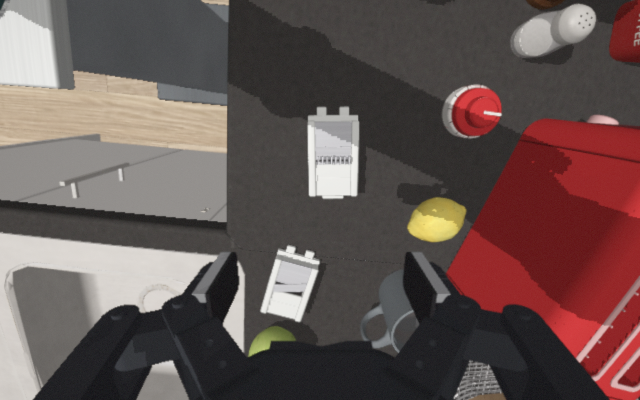

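Wrist view confirms it: the toothed insert is at (332,155), lugs up (+y); the plain one with slanting blade at (292,285). Centre measured at (0.5055,-0.210), angle 7°, bar top 21–23 mm in both views, 62.7 mm wide: consistent. Descend and grip.

>>> {"name": "apply_moves", "arguments": {"commands": [[0.33,0.56,-0.5,0,0,0.15,0],[0,0,-1,0,0,0,0],[0,0,-1,0,0,0,0],[0,0,-1,0,0,0,0],[0,0,-0.7,0,0,0,0]]}}

```text
time: 2.15
tcp_pos: [0.5028, -0.2136, 0.0493]
eef_rot: [-179.8, -0.0, 96.5]
force: [-0.6, -0.1, 0.1]
opening: 1.004
grasp_force: 0.0
```

>>> {"name": "apply_moves", "arguments": {"commands": [[0,0,-0.5,0,0,0,0],[0,0,-0.2,0,0,0,0],[0,0,0,0,0,0,0]]}}

```text
time: 2.45
tcp_pos: [0.5038, -0.2129, 0.0228]
eef_rot: [-179.9, -0.0, 96.6]
force: [0.3, 0.9, 0.3]
opening: 1.0
grasp_force: 0.0
```

```bash
python3 - <<'E'
from h import *
s=get_state(); print(s["tcp_pos"],s["eef_rot"],s["force"])
c=cam("wrist"); P=cloud(c); cv2.imwrite("pics/w2.png",c["frame"])
print(proj(c,[s["tcp_pos"],s["tcp_pos"]-[0,0,.019]]))
T=Ro.from_euler("xyz",s["eef_rot"],degrees=True)
Q=T.inv().apply(P.reshape(-1,3)-s["tcp_pos"])
m=(abs(abs(Q[:,1])-.047)<.012)&(abs(Q[:,0])<.02)&(Q[:,2]>-.05)&(c["z_map"].ravel()>0)
print(m.sum(),np.percentile(Q[m,2],[50,90,95,98,100]))
E
```

```text
[ 0.50381836 -0.21294918  0.02284642] [-1.79850139e+02 -4.00247998e-03  9.66313810e+01] [0.34477423 0.93737694 0.27225296]
[[320.44707211 247.5816123 ]
 [320.52532392 234.15293588]]
6539 [0.0237244  0.02504129 0.02532061 0.02558988 0.02654219]
```

View pics/w2.png

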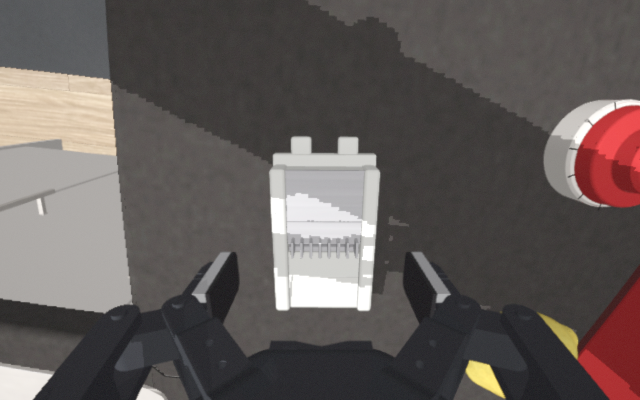

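Wrist view: insert centred (325,230) between the fingertips at (230,258) and (415,258). Check the fingertip heights by depth before closing.

```bash
python3 - <<'E'
from h import *
s=get_state()
c=cam("wrist"); P=cloud(c)
for u,v in [(225,258),(232,260),(237,258),(236,275),(225,280),(212,290),(408,258),(415,258),(425,280),(280,240),(370,240)]: print(u,v,(P[v,u]*1000).round(1))
m=(abs(P[...,2]-.02)<.006)&(P[...,1]<-.14)&(P[...,1]>-.3)&(abs(P[...,0]-.5)<.1)
hsv=cv2.cvtColor(c["frame"],cv2.COLOR_BGR2HSV); m&=(hsv[...,2]>80)
n,l,st,_=cv2.connectedComponentsWithStats(m.astype(np.uint8))
for i in range(1,n):
    if st[i,4]>800: print(st[i],cv2.minAreaRect((P[l==i][:,:2]*1000).astype(np.float32)),np.percentile(P[l==i][:,2],[50,90,97]))
E
```

```text
225 258 [ 458.7 -206.9   56.6]
232 260 [ 461.8 -208.1   55.7]
237 258 [ 462.1 -211.4   47.9]
236 275 [ 462.8 -218.9   51.7]
225 280 [ 461.6 -212.6   65.8]
212 290 [ 461.  -207.7   80.3]
408 258 [ 546.4 -199.4   51.8]
415 258 [ 547.8 -196.5   56.6]
425 280 [ 545.9 -196.3   75.6]
280 240 [ 480.4 -212.1   21.1]
370 240 [ 533.7 -206.    20.9]
[  268   166   110   143 13922] ((505.67962646484375, -213.26800537109375), (62.296775817871094, 94.7081069946289), 6.21849250793457) [0.01851854 0.02068625 0.02183055]
```

```bash
python3 - <<'E'
from h import *
s=get_state()
c=cam("wrist"); P=cloud(c)
for a,b in ((.44,.472),(.535,.57)):
    m=(P[...,0]>a)&(P[...,0]<b)&(P[...,2]>.026)&(P[...,1]<-.17)&(P[...,1]>-.25)&(c["z_map"]<.36)
    p=P[m]; v,u=np.nonzero(m); i=np.argsort(p[:,2])[:400:50]
    print(m.sum()); print(np.c_[u[i],v[i],p[i]*1000].round(1))
i,j=np.array([[248,320],[234,320]]).T
print(c["z_map"][258,228:242], (c["R"]@s["tcp_pos"]+c["t"]))
for y in (-.202,-.213,-.224): print(y,proj(c,[[.461,y,z] for z in (.005,.017,.03,.05)]).round(0).tolist())
E
```

```text
10892
[[ 237.   256.   462.1 -211.3   46.5]
 [ 237.   273.   463.3 -219.1   50. ]
 [ 230.   252.   460.  -206.6   51.5]
 [ 226.   253.   458.4 -206.7   52.9]
 [ 234.   277.   462.9 -218.8   54.2]
 [ 221.   256.   456.7 -207.2   55.2]
 [ 225.   257.   459.  -206.9   56.3]
 [ 231.   266.   462.2 -210.8   57.3]]
11305
[[ 405.   256.   547.5 -201.2   47. ]
 [ 404.   282.   549.  -214.5   50. ]
 [ 410.   252.   547.5 -196.2   52. ]
 [ 415.   254.   549.6 -196.4   53.2]
 [ 410.   254.   546.7 -196.    54.5]
 [ 431.   263.   557.4 -199.1   55.7]
 [ 406.   295.   548.8 -217.6   56.7]
 [ 408.   288.   548.4 -212.8   57.8]]
[0.1338426  0.13329901 0.13405928 0.13630754 0.1359323  0.13760395
 0.14026463 0.14182754 0.14219677 0.14477351 0.200608   0.20046638
 0.20072739 0.20150587] [-6.60279796e-05  2.83046843e-02  1.69088570e-01]
-0.202 [[253.0, 211.0], [249.0, 218.0], [244.0, 226.0], [233.0, 242.0]]
-0.213 [[253.0, 227.0], [248.0, 235.0], [243.0, 244.0], [233.0, 262.0]]
-0.224 [[252.0, 242.0], [248.0, 251.0], [242.0, 261.0], [232.0, 281.0]]
```

```bash
python3 - <<'E'
from h import *
for n in ("scene","side"):
    c=cam(n); P=cloud(c); s=get_state()
    u,v=proj(c,[s["tcp_pos"]])[0].round().astype(int); print(n,u,v)
    if n=="scene": cv2.imwrite("pics/s2.png",cv2.resize(c["frame"][v-60:v+30,u-50:u+50],None,fx=6,fy=6,interpolation=cv2.INTER_CUBIC))
    for a,b in ((.43,.47),(.535,.58)):
        m=(P[...,0]>a)&(P[...,0]<b)&(P[...,2]>.004)&(P[...,2]<.1)&(P[...,1]<-.19)&(P[...,1]>-.24)
        z=np.sort(P[m][:,2]); print(m.sum(),z[:12:2].round(3),np.histogram(z,bins=np.arange(0,.11,.01))[0])
E
```

```text
scene 356 206
80 [0.005 0.051 0.058 0.06  0.06  0.061] [ 1  0  0  0  1  5 18 14  8 33]
75 [0.018 0.021 0.048 0.051 0.053 0.055] [ 0  2  2  0  1 11 14 11 11 23]
side 334 199
62 [0.004 0.004 0.005 0.006 0.051 0.055] [ 8  0  0  0  0  5 11 13  8 17]
28 [0.053 0.057 0.075 0.079 0.082 0.083] [ 0  0  0  0  0  4  0  3  9 12]
```

View pics/s2.png

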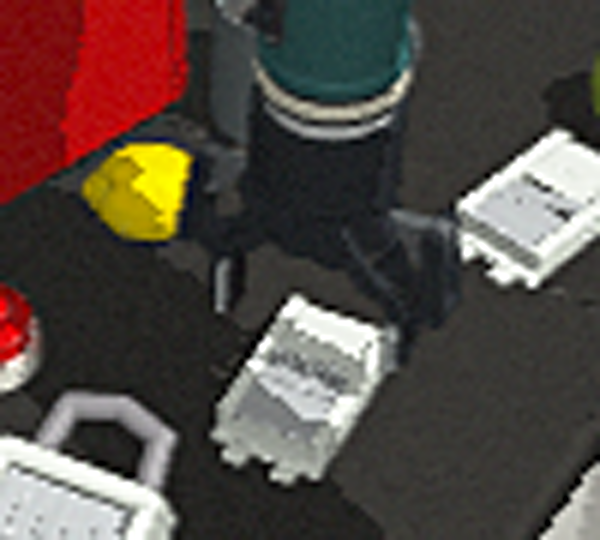

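The scene crop confirms it: fingertips (225,300)/(400,360) stand clearly above the insert, at z≈0.047, so the open tips are ~25 mm behind the reported TCP. Go lower in steps and remeasure.

>>> {"name": "apply_moves", "arguments": {"commands": [[0.04,0,-0.35,0,0,0,0],[0,0,-0.25,0,0,0,0],[0,0,0,0,0,0,0]]}}

```text
time: 3.0
tcp_pos: [0.5057, -0.2115, -0.0018]
eef_rot: [-179.8, -0.1, 96.8]
force: [-0.4, -0.5, -0.5]
opening: 1.0
grasp_force: 0.0
```

```bash
cat >> h.py <<'E'
def tips():
    s=get_state(); c=cam("wrist"); P=cloud(c)
    T=Ro.from_euler("xyz",s["eef_rot"],degrees=True)
    Q=T.inv().apply(P.reshape(-1,3)-s["tcp_pos"]).reshape(P.shape)
    for sg in (-1,1):
        m=(Q[...,1]*sg>.005)&(Q[...,1]*sg<.056)&(abs(Q[...,0])<.014)&(Q[...,2]<.03)&(Q[...,2]>-.06)&(c["frame"].max(2)<75)
        q=Q[m]; print(sg,m.sum(),"toolz max pct",np.percentile(q[:,2],[90,97,99,100]).round(4))
    return s,c,P,Q
E
python3 - <<'E'
from h import *
s,c,P,Q=tips(); print(s["tcp_pos"],s["eef_rot"],s["force"])
m=c["z_map"]<.155
for a,b in ((.44,.472),(.535,.57)):
    k=(P[...,0]>a)&(P[...,0]<b)&(P[...,1]<-.17)&(P[...,1]>-.25)&m
    print(np.sort(P[k][:,2])[:200:40])
E
```

```text
-1 1560 toolz max pct [-0.0296 -0.0258 -0.0245 -0.0232]
1 2731 toolz max pct [0.0001 0.0005 0.0008 0.0015]
[ 0.50565107 -0.21149311 -0.00178465] [-1.79845915e+02 -5.91030608e-02  9.67899989e+01] [-0.38380997 -0.51787336 -0.45384206]
[-0.00214327 -0.00141173 -0.00094218 -0.00014014  0.01926496]
[0.01667054 0.01965579 0.02011769 0.02056228 0.02118829]
```

>>> {"name": "apply_moves", "arguments": {"commands": [[0,0,-0.3,0,0,0,0],[0,0,0,0,0,0,0.3],[0,0,0,0,0,0,0.5],[0,0,0,0,0,0,0.5],[0,0,0,0,0,0,0.5]], "newtons": 50}}

```text
time: 3.55
tcp_pos: [0.5067, -0.2119, -0.0122]
eef_rot: [180.0, 0.0, 96.8]
force: [-0.3, 0.3, -1.3]
opening: 0.713
grasp_force: 55.6
```

>>> {"name": "apply_moves", "arguments": {"commands": [[0,0,0,0,0,0,0.5],[0,0,0,0,0,0,0.5],[0,0,0,0,0,0,0.5]]}}

```text
time: 3.85
tcp_pos: [0.5067, -0.2119, -0.0122]
eef_rot: [180.0, 0.0, 96.8]
force: [-0.4, 0.2, -0.6]
opening: 0.713
grasp_force: 55.6
```

>>> {"name": "apply_moves", "arguments": {"commands": [[0,0,0.3,0,0,0,0.5],[0,0,0.8,0,0,0,0.5],[0,0,1,0,0,0,0.5],[0,0,1,0,0,0,0.5],[0,0,1,0,0,0,0.5]]}}

```text
time: 4.35
tcp_pos: [0.5061, -0.2118, 0.154]
eef_rot: [-180.0, 0.0, 96.8]
force: [0.6, 0.3, -2.1]
opening: 0.714
grasp_force: 55.5
```

>>> {"name": "apply_moves", "arguments": {"commands": [[0,0,1,0,0,0,0.5],[0,0,1,0,0,0,0.5],[-0.1,0.5,0.2,0,0,0,0.5],[-0.1,0.9,0,0,0,0,0.5],[-0.1,0.9,0,0,0,0,0.5]]}}

```text
time: 4.85
tcp_pos: [0.4935, -0.1187, 0.2402]
eef_rot: [-180.0, 0.0, 96.7]
force: [0.5, 1.0, -1.7]
opening: 0.713
grasp_force: 55.7
```

```bash
python3 - <<'E'
from h import *
s,c,P,Q=tips(); print(s["tcp_pos"],s["eef_rot"],s["force"],s["joint_pos"])
cv2.imwrite("pics/w3.png",c["frame"]); np.savez("w3.npz",Q=Q,P=P,**{k:c[k] for k in c})
E
```

```text
-1 1203 toolz max pct [-0.0335 -0.0273 -0.0237 -0.0213]
1 1144 toolz max pct [-0.0328 -0.0267 -0.024  -0.0205]
[ 0.49347223 -0.11865472  0.24019941] [-1.79995694e+02  1.45281339e-02  9.66815268e+01] [ 0.53709527  0.97626123 -1.66349765] [ 29.82127342  18.50081839 -26.79958739 117.85190882  11.47397792
  46.09834426   2.89536517]
```

View pics/w3.png

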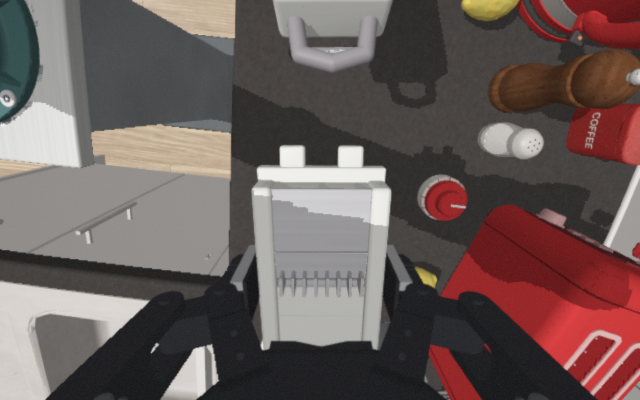

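Insert is held squarely (bars at x 262 and 378, lugs at (292,155),(350,155)); slicer's upper end is at the top. Move over the upper end so the camera looks into the bay.

>>> {"name": "apply_moves", "arguments": {"commands": [[-0.05,0.5,0.7,0,0,0,0.5],[-0.05,0.9,0.3,0,0,0,0.5],[-0.05,0.9,0,0,0,0,0.5],[-0.05,0.9,0,0,0,0,0.5],[0,0,0,0,0,0,0.5]]}}

```text
time: 5.4
tcp_pos: [0.4849, 0.0148, 0.28]
eef_rot: [-180.0, -0.2, 97.4]
force: [0.5, 0.3, -1.4]
opening: 0.713
grasp_force: 55.7
```

```bash
python3 - <<'E'
from h import *
s,c,P,Q=tips(); print(s["tcp_pos"],s["eef_rot"],s["force"])
cv2.imwrite("pics/w4.png",c["frame"]); np.savez("w4.npz",Q=Q,P=P,**{k:c[k] for k in c})
f=c["frame"]; br=(f.min(2)>90)
m=br&(abs(Q[...,1])<.036)&(abs(Q[...,2]+.034)<.004)
q=Q[m]; print("bars top",m.sum(),np.median(q[:,2]),cv2.minAreaRect((q[:,:2]*1000).astype(np.float32)))
for x0 in (-.03,-.01,.01,.03,.042):
    k=m&(abs(Q[...,0]-x0)<.004); print(x0,np.median(Q[k][:,2]).round(4),k.sum(),Q[k][:,1].min(),Q[k][:,1].max())
# slicer plane fit: infeed+outfeed from scene0
c0=load("scene0.npz"); P0=cloud(c0)
for nm,PP,fr in (("scene0",P0,c0["frame"]),("w4",P,f)):
    m=(abs(PP[...,0]-.475)<.07)&(PP[...,1]>-.02)&(PP[...,1]<.34)&(PP[...,2]>.035)&(PP[...,2]<.24)&(fr.min(2)>90)
    p=PP[m]; r=cv2.minAreaRect((p[:,:2]*1000).astype(np.float32)); print(nm,m.sum(),r)
    for y in np.arange(0,.32,.02):
        q=p[abs(p[:,1]-y)<.004]
        if len(q)>5: print(y.round(2),(np.percentile(q[:,0],[1,99])*1000).round(1),(np.percentile(q[:,2],[2,50,98])*1000).round(1))
E
```

```text
-1 1198 toolz max pct [-0.0332 -0.027  -0.0233 -0.021 ]
1 1195 toolz max pct [-0.0329 -0.0265 -0.0237 -0.0213]
[0.48489031 0.01478412 0.27999847] [-1.79990552e+02 -1.54591453e-01  9.73646231e+01] [ 0.54989698  0.258213   -1.35494392]
bars top 14211 -0.03171623406138808 ((1.2630043029785156, 0.400482177734375), (71.76988983154297, 91.13353729248047), 87.9636459350586)
-0.03 -0.0326 439 -0.030975027078949908 0.030751467872862905
-0.01 -0.0327 515 -0.030424595446434853 0.030910492288763285
0.01 -0.0322 1945 -0.03588917674374849 0.035927636857139254
0.03 -0.0312 2120 -0.030998004553787786 0.031310981300481724
0.042 -0.0312 2001 -0.030909913008520234 0.03137362372645273
scene0 3627 ((467.2651672363281, 147.32476806640625), (80.80927276611328, 326.75091552734375), 6.597938060760498)
0.0 [456.4 512. ] [178.2 183.5 187.8]
0.02 [444.2 511.8] [153.3 175.8 186.3]
0.04 [442.  518.4] [ 74.6 173.7 185.3]
0.06 [439.4 516.2] [141.7 165.1 176.8]
0.08 [437.1 513.2] [129.1 154.5 166.2]
0.1 [434.3 509.8] [115.  144.6 156. ]
0.12 [431.8 509.4] [ 98.1 134.1 147.1]
0.14 [438.8 498.5] [ 87.2 104.  122.6]
0.16 [435.5 495.6] [77.3 92.5 98.1]
0.18 [433.  492.7] [67.7 83.6 88.3]
0.2 [431.  489.7] [56.8 72.7 79.7]
0.22 [421.5 489.1] [49.3 64.9 71.5]
0.24 [416.5 486.4] [45.8 78.2 83.1]
0.26 [414.4 491.7] [44.4 69.1 78. ]
0.28 [412.2 487.1] [41.2 59.7 67. ]
0.3 [409.5 485.9] [39.5 49.  58.9]
w4 8483 ((471.521728515625, 127.87496185302734), (78.6517333984375, 170.20933532714844), 7.109856605529785)
0.04 [443.6 485. ] [170.3 171.5 178.4]
0.06 [441.  518.7] [160.3 163.9 172.8]
0.08 [439.4 515.7] [150.5 154.8 165.7]
0.1 [436.7 513.3] [140.7 144.8 156.1]
0.12 [434.3 511.7] [130.2 134.5 146.4]
0.14 [440.3 507.5] [ 93.3 104.3 137.1]
0.16 [438.1 498. ] [83.4 94.7 98.3]
0.18 [435.4 494.7] [76.  84.8 88.5]
0.2 [433.4 492.8] [59.9 74.6 78.6]
```

View pics/w4.png

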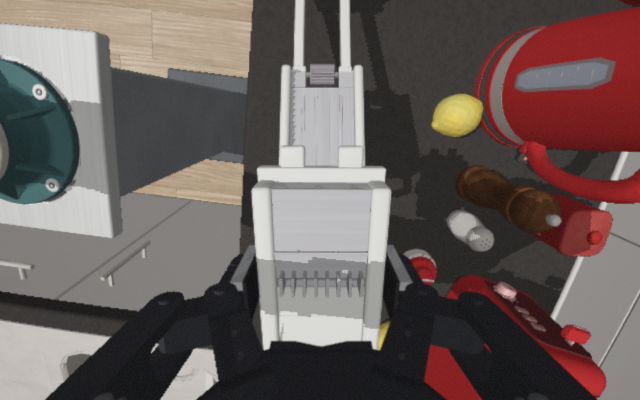

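Infeed sheet at (322,115), catch nose (322,75), beams to (345,10). Beam heights follow 26° with z = 88 mm at y≈0.178, centre x≈0.4655, yaw 97.1°. Now compute a hover pose.

```bash
cat >> h.py <<'E'
B=np.array([.4656,.178,.088]); RB=Ro.from_euler("xyz",[0,26,97.1],degrees=True)
O=np.array([.002,0,-.0115])  # insert origin in tool
RX=Ro.from_euler("x",180,degrees=True)
def pose(th,xf,zf,y=0):
    Ri=RB*Ro.from_euler("y",th,degrees=True)
    front=B+RB.apply([xf,y,zf]); org=front-Ri.apply([.05,0,0]); Rt=Ri*RX
    return org-Rt.apply(O),Rt
def go(p,R):
    s=get_state(); d=(p-s["tcp_pos"])/.04
    r=(R*Ro.from_euler("xyz",s["eef_rot"],degrees=True).inv()).as_rotvec(degrees=True)/8
    print("target",p.round(4),R.as_euler("xyz",degrees=True).round(1),"units",d.round(2),r.round(2))
def where():
    s=get_state(); Rt=Ro.from_euler("xyz",s["eef_rot"],degrees=True); Ri=Rt*RX
    org=s["tcp_pos"]+Rt.apply(O); e=(RB.inv()*Ri).as_euler("xyz",degrees=True)
    f=RB.inv().apply(org+Ri.apply([.05,0,0])-B)*1000; t=RB.inv().apply(org+Ri.apply([-.057,0,0])-B)*1000
    print("front in bay",f.round(1),"tail",t.round(1),"rpy",e.round(1),"F bay",RB.inv().apply(s["force"]).round(1),"t",s["time"],"open",s["opening"].round(3))
E
python3 - <<'E'
from h import *
where(); go(*pose(16,.030,.05)); go(*pose(16,.034,.002))
E
```

```text
Traceback (most recent call last):
  File "h.py", line 42, in where
    print("front in bay",f.round(1),"tail",t.round(1),"rpy",e.round(1),"F bay",RB.inv().apply(s["force"]).round(1),"t",s["time"],"open",s["opening"].round(3))
                                                                                                                                        ^^^^^^^^^^^^^^^^^^
AttributeError: 'float' object has no attribute 'round'
```

```bash
sed -i 's/s\["opening"\].round(3)/s["opening"]/' h.py
python3 - <<'E'
from h import *
where(); go(*pose(16,.030,.05)); go(*pose(16,.034,.002))
E
```

```text
front in bay [-193.     1.3  131.9] tail [-289.1    1.1   85. ] rpy [  0.  -26.    0.1] F bay [-0.3 -1.  -1.5] t 5.45 open 0.7138147304122285
target [0.4653 0.1805 0.146 ] [180.   42.   97.1] units [-0.5   4.22 -3.34] [-5.21 -0.66 -0.01]
target [0.4674 0.1632 0.1011] [180.   42.   97.1] units [-0.44  3.79 -4.46] [-5.21 -0.66 -0.01]
```

>>> {"name": "apply_moves", "arguments": {"commands": [[-0.1,0.8,0,-0.4,-0.05,0,0.5],[-0.1,0.9,0,-0.9,-0.11,0,0.5],[-0.1,0.9,0,-0.9,-0.12,0,0.5],[-0.1,0.8,0,-0.9,-0.11,0,0.5],[-0.1,0.6,-0.4,-0.9,-0.12,0,0.5]]}}

```text
time: 5.95
tcp_pos: [0.4682, 0.1674, 0.2655]
eef_rot: [179.4, 31.7, 96.5]
force: [1.8, 0.5, -1.4]
opening: 0.717
grasp_force: 55.6
```

>>> {"name": "apply_moves", "arguments": {"commands": [[0,0.2,-0.8,-0.7,-0.09,0,0.5],[0,0,-0.8,-0.5,-0.06,0,0.5],[0,0,-0.7,0,0,0,0.5],[0,0,-0.6,0,0,0,0.5],[0,0,0,0,0,0,0.5]]}}

```text
time: 6.45
tcp_pos: [0.4654, 0.1707, 0.1447]
eef_rot: [-179.8, 41.4, 96.9]
force: [-0.4, 0.2, -0.8]
opening: 0.715
grasp_force: 55.5
```

```bash
python3 - <<'E'
from h import *
where(); s=get_state(); print(s["joint_pos"])
c=cam("wrist"); cv2.imwrite("pics/w5.png",c["frame"]); np.savez("w5.npz",**c)
P=cloud(c); b=RB.inv().apply(P.reshape(-1,3)-B).reshape(P.shape)*1000; f=c["frame"].min(2)>90
# lip: points bay z 12..24 , x 45..75
for x in (20,30,40,46,49,52,55,58,62,66,72):
    m=f&(abs(b[...,0]-x)<1.2)&(abs(b[...,1])<48)&(b[...,2]<28)&(b[...,2]>-12)
    if m.sum()>5: q=b[m]; print(x,m.sum(),"y",np.percentile(q[:,1],[1,99]).round(1),"z",np.percentile(q[:,2],[5,50,95]).round(1))
E
```

```text
front in bay [21.8  0.9 45. ] tail [-81.3   1.1  73.5] rpy [ 0.3 15.4 -0.1] F bay [ 0.6  0.4 -0.6] t 6.45 open 0.7153844107807982
[-27.42580413  38.30923254 -25.18981986 115.71805948  45.56712744
  71.95516832 -76.98158926]
20 118 y [-28.8  30. ] z [-6.5 -2.4 -1.4]
30 123 y [-29.3  30.2] z [-5.8 -2.4 -1.3]
40 147 y [-29.1  30. ] z [-6.1 -2.2 -0.9]
46 93 y [-29.   30.1] z [-3.3 -2.1 -0.9]
52 460 y [-29.2  30. ] z [17.2 18.3 19.2]
55 576 y [-29.8  30.3] z [17.3 18.5 19.6]
58 582 y [-29.7  30.2] z [17.3 18.4 19.5]
62 685 y [-35.7  36.5] z [17.3 18.5 23.2]
66 812 y [-37.  38.] z [17.2 18.6 24.1]
72 882 y [-37.1  38.2] z [17.2 18.5 24.1]
```

View pics/w5.png

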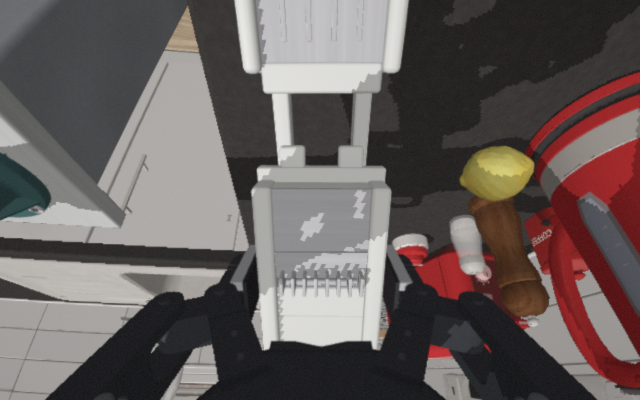

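The bay shows as expected: lip at (320,78), beams below it at (283,130)/(362,130), lugs at (292,155),(350,155), all laterally aligned. Lip edge x ≈51 fits; bay y is +0.5 mm; heights agree given the common camera bias.

```bash
cat >> h.py <<'E'
O[2]=-.0122; B=B+RB.apply([0,.0006,0])
E
python3 - <<'E'
from h import *
where(); go(*pose(15.5,.034,.004)); go(*pose(15.5,.035,.010))
E
```

```text
front in bay [21.6 -0.7 47.5] tail [-81.6  -0.2  75.9] rpy [ 0.2 15.4 -0.2] F bay [ 0.6 -0.1 -0.8] t 6.5 open 0.7156176845524693
target [0.4668 0.1633 0.102 ] [180.   41.5  97.1] units [ 0.01 -0.2  -1.11] [-0.01 -0.    0.04]
target [0.4664 0.1668 0.107 ] [180.   41.5  97.1] units [ 0.   -0.11 -0.99] [-0.01 -0.    0.04]
```

>>> {"name": "apply_moves", "arguments": {"commands": [[0,-0.05,-0.4,0,0,0.03,0.5],[0,-0.06,-0.4,0,0,0,0.5],[0,-0.05,-0.2,0,0,0,0.5],[0,0,0,0,0,0,0.5]]}}

```text
time: 6.9
tcp_pos: [0.4664, 0.1651, 0.1068]
eef_rot: [179.9, 41.3, 96.9]
force: [0.1, 0.1, -1.0]
opening: 0.71
grasp_force: 55.7
```

```bash
python3 - <<'E'
from h import *
for i in range(3): where(); cam("wrist")
go(*pose(15.5,.036,.000)); go(*pose(15.5,.051,.000))
E
```

```text
front in bay [33.5  0.1  9.2] tail [-69.7   0.3  37.5] rpy [-0.  15.3 -0.1] F bay [ 0.5 -0.1 -0.9] t 6.9 open 0.70950704856224
front in bay [33.8 -0.3 10. ] tail [-69.4  -0.1  38.2] rpy [-0.1 15.3 -0.2] F bay [ 0.8 -0.1 -0.2] t 6.95 open 0.7149487845796113
front in bay [34.  -0.6 10.5] tail [-69.2  -0.3  38.7] rpy [-0.2 15.3 -0.2] F bay [ 0.6  0.5 -1.8] t 7.0 open 0.7125657912588721
target [0.4668 0.1634 0.0975] [180.   41.5  97.1] units [-0.01 -0.08 -0.26] [-0.04  0.02  0.01]
target [0.4652 0.1767 0.091 ] [180.   41.5  97.1] units [-0.05  0.26 -0.42] [-0.04  0.02  0.01]
```

>>> {"name": "apply_moves", "arguments": {"commands": [[0.01,-0.07,-0.14,0,0,0,0.5],[0,-0.02,-0.04,0,0,0,0.5],[0,-0.01,-0.02,0,0,0,0.5],[0,-0.01,-0.02,0,0,0,0.5],[0,0,0,0,0,0,0.5]]}}

```text
time: 7.55
tcp_pos: [0.4673, 0.1619, 0.0988]
eef_rot: [179.7, 41.2, 96.9]
force: [0.2, 0.2, -1.5]
opening: 0.714
grasp_force: 55.7
```

```bash
python3 - <<'E'
from h import *
where()
E
```

```text
front in bay [34.1 -0.4  0.7] tail [-69.1  -0.1  28.9] rpy [-0.2 15.2 -0.2] F bay [ 0.8 -0.2 -1.3] t 7.55 open 0.7144212539892789
```

>>> {"name": "apply_moves", "arguments": {"commands": [[0,-0.01,-0.022,0,0,0,0.5],[0,0,0,0,0,0,0.5]]}}

```text
time: 7.75
tcp_pos: [0.4669, 0.1614, 0.0978]
eef_rot: [179.8, 41.2, 96.9]
force: [-1.6, -0.8, -1.5]
opening: 0.711
grasp_force: 55.7
```

>>> {"name": "apply_moves", "arguments": {"commands": [[0,-0.01,-0.022,0,0,0,0.5],[0,0,0,0,0,0,0.5]]}}

```text
time: 7.95
tcp_pos: [0.4669, 0.1611, 0.0969]
eef_rot: [179.8, 41.2, 96.9]
force: [-1.4, 0.6, -0.0]
opening: 0.715
grasp_force: 55.7
```

```bash
python3 - <<'E'
from h import *
where()
E
```

```text
front in bay [34.2  0.1 -1.3] tail [-69.    0.3  26.8] rpy [-0.1 15.2 -0.1] F bay [0.7 1.3 0.3] t 7.95 open 0.7148111267806598
```

>>> {"name": "apply_moves", "arguments": {"commands": [[0,-0.01,-0.022,0,0,0,0.5],[0,0,0,0,0,0,0.5]]}}

```text
time: 8.15
tcp_pos: [0.467, 0.1609, 0.0966]
eef_rot: [179.8, 41.3, 96.9]
force: [-2.9, 1.0, 3.0]
opening: 0.72
grasp_force: 56.3
```

```bash
python3 - <<'E'
from h import *
where()
E
```

```text
front in bay [34.2  0.1 -1.7] tail [-69.    0.3  26.5] rpy [-0.2 15.3 -0.1] F bay [-0.1  2.7  3.3] t 8.15 open 0.7196623368667143
```

>>> {"name": "apply_moves", "arguments": {"commands": [[-0.01,0.1,-0.048,0,0,0,0.5],[-0.01,0.1,-0.048,0,0,0,0.5],[0,0,0,0,0,0,0.5]]}}

```text
time: 8.45
tcp_pos: [0.4661, 0.1674, 0.0934]
eef_rot: [179.8, 41.5, 96.9]
force: [-2.2, -0.9, 5.8]
opening: 0.715
grasp_force: 56.3
```

```bash
python3 - <<'E'
from h import *
where()
E
```

```text
front in bay [41.5  0.  -2. ] tail [-61.6   0.4  26.7] rpy [-0.1 15.5 -0.2] F bay [-3.1  2.3  4.9] t 8.45 open 0.7146108866607179
```

>>> {"name": "apply_moves", "arguments": {"commands": [[-0.01,0.08,-0.036,0,0,0,0.5],[-0.01,0.08,-0.036,0,0,0,0.5],[0,0,0,0,0,0,0.5]]}}

```text
time: 8.75
tcp_pos: [0.4653, 0.1739, 0.0902]
eef_rot: [179.8, 41.5, 96.9]
force: [-2.2, -1.8, 5.6]
opening: 0.715
grasp_force: 56.1
```

```bash
python3 - <<'E'
from h import *
where()
E
```

```text
front in bay [48.7  0.  -1.9] tail [-54.4   0.4  26.7] rpy [-0.1 15.5 -0.2] F bay [-3.8  2.4  4.4] t 8.75 open 0.7154272987308153
```

>>> {"name": "apply_moves", "arguments": {"commands": [[-0.005,0.04,-0.02,0,0,0,0.5],[-0.005,0.03,-0.015,0,0,0,0.5],[0,0,0,0,0,0,0.5]]}}

```text
time: 9.05
tcp_pos: [0.4652, 0.1747, 0.09]
eef_rot: [179.8, 41.7, 96.8]
force: [-1.7, -4.2, 8.4]
opening: 0.71
grasp_force: 56.3
```

```bash
python3 - <<'E'
from h import *
where()
E
```

```text
front in bay [49.6  0.1 -2. ] tail [-53.4   0.5  27. ] rpy [-0.1 15.7 -0.2] F bay [-7.3  2.2  5.8] t 9.05 open 0.7104481827069993
```

Lugs have met the pocket end (x-force -7 N at front x≈49.6). Now swing down around the front edge.

```bash
python3 - <<'E'
from h import *
for a,b in ((15.7,12.5),(12.5,9.5),(9.5,7),(7,4),(4,0)):
    p,R=pose(a,.0495,-.0015); q,S=pose(b,.0495,-.0015); print(a,b,((q-p)/.04).round(3),((S*R.inv()).as_rotvec(degrees=True)/8).round(3))
E
```

```text
15.7 12.5 [ 0.004 -0.033 -0.067] [0.397 0.049 0.   ]
12.5 9.5 [ 0.003 -0.028 -0.064] [ 0.372  0.046 -0.   ]
9.5 7 [ 0.003 -0.021 -0.054] [0.31  0.039 0.   ]
7 4 [ 0.003 -0.022 -0.066] [ 0.372  0.046 -0.   ]
4 0 [ 0.003 -0.024 -0.09 ] [0.496 0.062 0.   ]
```

>>> {"name": "apply_moves", "arguments": {"commands": [[0.002,-0.017,-0.034,0.2,0.025,0,0.5],[0.002,-0.017,-0.034,0.2,0.025,0,0.5],[0.002,-0.014,-0.032,0.19,0.023,0,0.5],[0.002,-0.014,-0.032,0.19,0.023,0,0.5],[0,0,0,0,0,0,0.5]]}}

```text
time: 9.55
tcp_pos: [0.4654, 0.1727, 0.0845]
eef_rot: [179.8, 35.3, 96.8]
force: [-2.6, -2.0, 9.2]
opening: 0.718
grasp_force: 56.5
```

```bash
python3 - <<'E'
from h import *
where()
E
```

```text
front in bay [50.1  0.  -1.7] tail [-55.5   0.5  15.5] rpy [-0.1  9.3 -0.2] F bay [-5.5  2.8  7.6] t 9.55 open 0.717884611361208
```

>>> {"name": "apply_moves", "arguments": {"commands": [[0,-0.01,-0.027,0.155,0.02,0,0.5],[0,-0.01,-0.027,0.155,0.02,0,0.5],[0,0,0,0,0,0,0.5]]}}

```text
time: 9.85
tcp_pos: [0.4656, 0.172, 0.0821]
eef_rot: [179.8, 32.7, 96.9]
force: [-1.2, -3.9, 8.3]
opening: 0.708
grasp_force: 56.5
```

```bash
python3 - <<'E'
from h import *
where()
E
```

```text
front in bay [50.3  0.  -1.9] tail [-56.    0.4  10.7] rpy [-0.1  6.7 -0.2] F bay [-7.   1.7  5.8] t 9.85 open 0.7080741417553419
```

>>> {"name": "apply_moves", "arguments": {"commands": [[0,-0.011,-0.033,0.18,0.023,0,0.5],[0,-0.011,-0.033,0.18,0.023,0,0.5],[0,0,0,0,0,0,0.5]]}}

```text
time: 10.15
tcp_pos: [0.4657, 0.1714, 0.0795]
eef_rot: [179.8, 29.8, 96.9]
force: [-2.6, -2.4, 9.3]
opening: 0.712
grasp_force: 56.6
```

```bash
python3 - <<'E'
from h import *
where()
E
```

```text
front in bay [50.5 -0.  -1.8] tail [-56.3   0.4   5.3] rpy [-0.1  3.8 -0.2] F bay [-5.9  2.9  7.4] t 10.15 open 0.7120164273736654
```

```bash
cat > chk.py <<'E'
from h import *
s=get_state(); c=cam("wrist"); P=cloud(c); f=c["frame"].min(2)>70
T=Ro.from_euler("xyz",s["eef_rot"],degrees=True); Q=T.inv().apply(P.reshape(-1,3)-s["tcp_pos"]).reshape(P.shape)*1000
b=RB.inv().apply(P.reshape(-1,3)-B).reshape(P.shape)*1000
np.savez("last.npz",Q=Q,b=b,frame=c["frame"])
print("tool frame bars");
for x in (-30,-20,-10,20,30,40):
    m=f&(abs(Q[...,0]-x)<2)&(abs(abs(Q[...,1])-26.5)<3)&(Q[...,2]<-15)&(Q[...,2]>-60); print(x,m.sum(),np.median(Q[m][:,2]).round(1),end="; ")
print("\nbay frame bars")
for x in (-40,-30,-20,-10,0,10,20,30,40,45,55):
    m=f&(abs(b[...,0]-x)<2)&(abs(abs(b[...,1])-26.5)<3)&(b[...,2]>-5)&(b[...,2]<60); print(x,m.sum(),np.median(b[m][:,2]).round(1),end="; ")
print()
where()
E
python3 chk.py
```

```text
tool frame bars
-30 144 -33.0; -20 155 -33.2; -10 157 -33.1; 20 206 -33.5; 30 217 -33.5; 40 227 -33.8; 
bay frame bars
-40 52 24.9; -30 137 24.4; -20 156 23.9; -10 153 23.2; 0 176 22.7; 10 195 22.0; 20 204 21.6; 30 225 20.9; 40 224 20.5; 45 491 16.4; 55 260 18.4; 
front in bay [50.5 -0.  -1.9] tail [-56.3   0.3   5.3] rpy [-0.1  3.8 -0.2] F bay [-6.5  2.1  7.8] t 10.2 open 0.7155897919481076
```

Insert is about 3.2° in the bay, tail tab alongside the catch nose, little slip in the grip. Swing further.

>>> {"name": "apply_moves", "arguments": {"commands": [[0,-0.01,-0.03,0.16,0.02,0,0.5],[0,-0.01,-0.03,0.16,0.02,0,0.5],[0,0,0,0,0,0,0.5]]}}

```text
time: 10.5
tcp_pos: [0.4658, 0.1709, 0.0771]
eef_rot: [179.8, 27.2, 96.9]
force: [-2.6, -3.0, 10.9]
opening: 0.713
grasp_force: 56.8
```

```bash
python3 chk.py
```

```text
tool frame bars
-30 143 -33.0; -20 152 -33.0; -10 155 -33.1; 20 201 -33.5; 30 216 -33.7; 40 236 -33.6; 
bay frame bars
-40 50 20.5; -30 129 20.7; -20 152 20.5; -10 156 20.5; 0 185 20.4; 10 190 20.2; 20 197 20.1; 30 220 20.1; 40 233 19.9; 45 455 13.6; 55 261 18.3; 
front in bay [50.6 -0.  -1.8] tail [-56.4   0.3   0.5] rpy [-0.1  1.2 -0.2] F bay [-6.7  2.2  8.8] t 10.55 open 0.7176511614326495
```

>>> {"name": "apply_moves", "arguments": {"commands": [[0,0,0,0,0,0,0.2],[0,0,0,0,0,0,0],[0,0,0,0,0,0,0],[0,0,0,0,0,0,0],[0,0,0,0,0,0,0]]}}

```text
time: 11.05
tcp_pos: [0.4657, 0.1731, 0.0753]
eef_rot: [179.8, 27.0, 96.9]
force: [-0.0, 0.2, 0.5]
opening: 1.001
grasp_force: 0.0
```

```bash
python3 chk.py
```

```text
tool frame bars
-30 138 -32.9; -20 144 -33.0; -10 165 -33.1; 20 201 -33.7; 30 222 -33.9; 40 242 -34.1; 
bay frame bars
-40 38 19.7; -30 139 20.0; -20 147 19.8; -10 154 19.8; 0 172 20.0; 10 189 19.9; 20 205 19.9; 30 217 19.8; 40 230 20.0; 45 468 13.5; 55 246 18.4; 
front in bay [53.3 -0.2 -2.2] tail [-53.7   0.1  -0.4] rpy [-0.1  1.  -0.1] F bay [0.7 0.9 0.2] t 11.1 open 1.0024453553742532
```

Insert now lies flat (bar tops level at 20 in the bay frame). Withdraw, shut the fingers and press on the deck to be sure of the catch.

>>> {"name": "apply_moves", "arguments": {"commands": [[-0.02,0.15,0.3,0,0,0,0],[-0.05,0.36,0.75,0,0,0,0],[-0.04,0.3,0.6,0,0,0,0.5],[0,0,0,0,0,0,1],[0,0,0,0,0,0,1]]}}

```text
time: 11.6
tcp_pos: [0.4614, 0.206, 0.1424]
eef_rot: [179.7, 26.9, 96.9]
force: [0.2, -0.3, 0.2]
opening: 0.516
grasp_force: 0.0
```

>>> {"name": "apply_moves", "arguments": {"commands": [[0,0,0,0,0,0,1],[0,0,0,0,0,0,1],[0,0,0,0,0,0,1],[0,0,0,0,0,0,1]]}}

```text
time: 12.0
tcp_pos: [0.461, 0.2048, 0.141]
eef_rot: [179.9, 27.0, 96.9]
force: [0.8, 0.6, -1.4]
opening: -0.002
grasp_force: 0.0
```

```bash
cat >> h.py <<'E'
def press(z,tip=-.0115,x=-.0375):
    Rt=RB*RX; return B+RB.apply([x,0,z])-Rt.apply([0,0,tip]),Rt
E
python3 chk.py; python3 - <<'E'
from h import *
d=np.load("last.npz"); Q=d["Q"]; f=d["frame"].max(2)<90
m=(abs(Q[...,0])<14)&(abs(Q[...,1])<20)&(Q[...,2]>-50)&(Q[...,2]<20)
q=Q[m]; print(m.sum(),np.percentile(q[:,2],[50,90,97,99,100]),q[q[:,2]>np.percentile(q[:,2],90)].mean(0), q.min(0),q.max(0))
go(*press(.04)); go(*press(.018))
c=cam("wrist"); cv2.imwrite("pics/w6.png",c["frame"])
E
```

```text
tool frame bars
-30 0 nan; -20 0 nan; -10 0 nan; 20 0 nan; 30 0 nan; 40 0 nan; 
bay frame bars
-40 65 19.8; -30 72 19.8; -20 74 19.9; -10 76 19.7; 0 90 19.8; 10 86 19.9; 20 93 19.9; 30 102 19.9; 40 103 19.8; 45 164 14.4; 55 108 18.4; 
front in bay [53.5  0.5 71. ] tail [-53.5   0.7  72.9] rpy [-0.1  1.  -0.1] F bay [-0.4 -0.  -0.2] t 12.05 open 2.1132344681897682e-05
2139 [-35.91996482 -20.29923419 -16.56336798 -14.31003876 -13.38493012] [ 10.77431752  -0.02545575 -17.37286507] [-10.17483    -13.70928301 -49.96505782] [ 13.45975741  13.70063078 -13.38493012]
target [0.4676 0.1569 0.1301] [180.   26.   97.1] units [ 0.16 -1.2  -0.28] [0.12 0.03 0.01]
target [0.4688 0.1473 0.1103] [180.   26.   97.1] units [ 0.19 -1.44 -0.77] [0.12 0.03 0.01]
  return _methods._mean(a, axis=axis, dtype=dtype,
  ret = ret.dtype.type(ret / rcount)
```

View pics/w6.png

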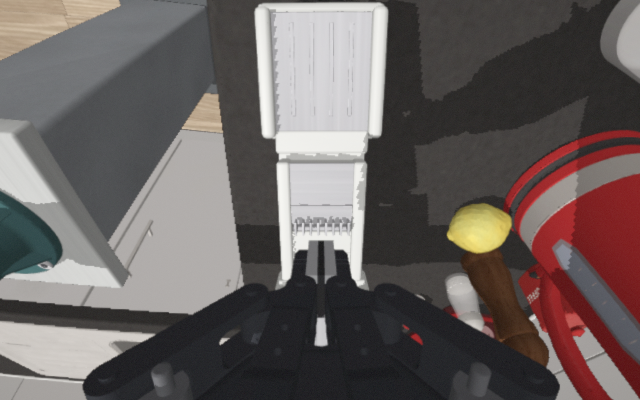

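The insert (teeth at (322,225)) lies in the bay with its front under the lip (320,142); the shut fingers (320,265) hang over the deck. Now press the deck.

>>> {"name": "apply_moves", "arguments": {"commands": [[0.08,-0.6,0.1,0.06,0.015,0,1],[0.08,-0.6,-0.2,0.06,0.015,0,1],[0.01,-0.08,-0.18,0,0,0,1],[0.01,-0.1,-0.2,0,0,0,1],[0,0,0,0,0,0,1]]}}

```text
time: 12.6
tcp_pos: [0.4678, 0.1502, 0.1213]
eef_rot: [-179.9, 26.0, 97.1]
force: [0.1, -0.0, 0.5]
opening: 0.0
grasp_force: 0.0
```

```bash
cat > pc.py <<'E'
from h import *
s=get_state(); T=Ro.from_euler("xyz",s["eef_rot"],degrees=True)
print("tip bay",(RB.inv().apply(s["tcp_pos"]+T.apply([0,0,-.0115])-B)*1000).round(1),"F",RB.inv().apply(s["force"]).round(1)); go(*press(.018))
E
python3 pc.py
```

```text
tip bay [-39.7   0.6  29.2] F [-0.2 -0.1  0.4]
target [0.4688 0.1473 0.1103] [180.   26.   97.1] units [ 0.02 -0.07 -0.27] [ 0.   -0.01  0.01]
```

>>> {"name": "apply_moves", "arguments": {"commands": [[0.01,-0.025,-0.11,0,0,0,1],[0.01,-0.025,-0.11,0,0,0,1],[0,0,0,0,0,0,1]]}}

```text
time: 12.9
tcp_pos: [0.469, 0.1486, 0.113]
eef_rot: [180.0, 26.0, 97.1]
force: [-0.1, 0.1, 0.2]
opening: -0.002
grasp_force: 0.0
```

>>> {"name": "apply_moves", "arguments": {"commands": [[0,-0.022,-0.045,0,0,0,1],[0,0,0,0,0,0,1]]}}

```text
time: 13.1
tcp_pos: [0.4691, 0.1473, 0.1116]
eef_rot: [180.0, 26.0, 97.0]
force: [1.1, -0.3, -0.4]
opening: 0.001
grasp_force: 0.0
```

```bash
python3 pc.py
```

```text
tip bay [-38.1  -0.3  19.2] F [-0.3 -1.1 -0.5]
target [0.4688 0.1473 0.1103] [180.   26.   97.1] units [-0.01 -0.   -0.03] [-0.    0.    0.01]
```

>>> {"name": "apply_moves", "arguments": {"commands": [[0,-0.022,-0.045,0,0,0,1],[0,0,0,0,0,0,1]]}}

```text
time: 13.3
tcp_pos: [0.4693, 0.1465, 0.11]
eef_rot: [179.9, 26.0, 97.0]
force: [0.1, 0.3, 0.6]
opening: 0.0
grasp_force: 0.0
```

>>> {"name": "apply_moves", "arguments": {"commands": [[0,-0.022,-0.045,0,0,0,1],[0,0,0,0,0,0,1]]}}

```text
time: 13.5
tcp_pos: [0.4694, 0.1464, 0.1099]
eef_rot: [179.8, 26.0, 97.0]
force: [-2.0, 2.7, 12.4]
opening: -0.002
grasp_force: 5.8
```

```bash
python3 pc.py
```

```text
tip bay [-38.1  -0.4  17.2] F [-2.8  1.6 12.4]
target [0.4688 0.1473 0.1103] [180.   26.   97.1] units [-0.01  0.02  0.01] [0.   0.02 0.01]
```

>>> {"name": "apply_moves", "arguments": {"commands": [[0,-0.01,-0.02,0,0,0,1],[0,-0.01,-0.02,0,0,0,1],[0,0,0,0,0,0,1]]}}

```text
time: 13.8
tcp_pos: [0.4694, 0.1464, 0.1098]
eef_rot: [179.8, 26.1, 97.0]
force: [-5.1, 3.8, 22.0]
opening: 0.003
grasp_force: 10.9
```

```bash
python3 pc.py
```

```text
tip bay [-38.1  -0.5  17.1] F [-5.7  4.5 21.8]
target [0.4688 0.1473 0.1103] [180.   26.   97.1] units [-0.02  0.02  0.01] [0.01 0.03 0.  ]
```

Rigid at 22 N: home. Withdraw uphill to inspect the catch.

>>> {"name": "apply_moves", "arguments": {"commands": [[-0.02,0.17,0.36,0,0,0,1],[-0.04,0.35,0.72,0,0,0,1],[0,-0.3,0.9,0,0,0,0.8],[0.05,-0.8,0.6,0,0,0,0.4],[0.1,-0.9,0.5,0,0,0,0]]}}

```text
time: 14.3
tcp_pos: [0.4733, 0.0866, 0.2315]
eef_rot: [179.8, 25.9, 97.1]
force: [0.9, -0.1, -0.3]
opening: 0.507
grasp_force: 0.0
```

>>> {"name": "apply_moves", "arguments": {"commands": [[0.1,-0.9,0.3,0,0,0,0],[0.05,-0.5,0.2,0,0,0,0],[0,0,0,0,0,0,0],[0,0,0,0,0,0,0]]}}

```text
time: 14.7
tcp_pos: [0.4787, 0.0297, 0.2499]
eef_rot: [179.9, 25.9, 96.9]
force: [0.5, 0.7, 0.5]
opening: 0.999
grasp_force: 0.0
```

```bash
python3 chk.py; python3 - <<'E'
from h import *
d=np.load("last.npz"); b=d["b"]; g=d["frame"]
for x in list(range(-66,-42,2))+[-37,44,48,50,52]:
    m=(abs(b[...,0]-x)<1)&(abs(b[...,1])<9)&(b[...,2]>-10)&(b[...,2]<40)
    print(x,m.sum(),"z",np.median(b[m][:,2]).round(1) if m.any() else None,"grey",np.median(g[m]) if m.any() else None)
m=(g.min(2)>90)&(abs(b[...,0])<30)&(abs(b[...,1])<40)&(b[...,2]>17)&(b[...,2]<24); print("y ext",np.percentile(b[m][:,1],[.5,99.5]))
c=cam("scene");P=cloud(c)
w=(P[...,2]>.008)&(P[...,2]<.035)&(c["frame"].min(2)>105)&(abs(P[...,0]-.46)<.1)&(abs(P[...,1]+.4)<.08)
print("plain",w.sum(),cv2.minAreaRect((P[w][:,:2]*1000).astype(np.float32)))
E
```

```text
tool frame bars
-30 0 nan; -20 0 nan; -10 0 nan; 20 0 nan; 30 0 nan; 40 0 nan; 
bay frame bars
-40 0 nan; -30 0 nan; -20 0 nan; -10 0 nan; 0 0 nan; 10 0 nan; 20 0 nan; 30 0 nan; 40 0 nan; 45 0 nan; 55 0 nan; 
front in bay [-151.8    4.5   92.7] tail [-258.8    4.6   92.5] rpy [-0.  -0.1 -0.1] F bay [ 0.9 -0.6  0. ] t 14.75 open 1.0017367942454942
-66 84 z 14.5 grey 162.0
-64 81 z 15.1 grey 163.0
-62 89 z 14.6 grey 170.0
-60 108 z 15.2 grey 156.0
-58 90 z 16.0 grey 167.0
-56 65 z 15.6 grey 156.0
-54 0 z None grey None
-52 0 z None grey None
-50 0 z None grey None
-48 0 z None grey None
-46 0 z None grey None
-44 0 z None grey None
-37 0 z None grey None
44 0 z None grey None
48 0 z None grey None
50 0 z None grey None
52 0 z None grey None
  return _methods._mean(a, axis=axis, dtype=dtype,
  ret = ret.dtype.type(ret / rcount)
Traceback (most recent call last):
IndexError: index -1 is out of bounds for axis 0 with size 0
```

>>> {"name": "apply_moves", "arguments": {"commands": [[-0.1,0.8,0.1,0,0,0,0],[-0.1,0.8,0,0,0,0,0],[0,0,0,0,0,0,0]]}}

```text
time: 15.05
tcp_pos: [0.4707, 0.101, 0.2533]
eef_rot: [179.9, 25.6, 97.5]
force: [0.2, 0.6, 0.9]
opening: 0.999
grasp_force: 0.0
```

```bash
python3 chk.py 2>/dev/null; python3 - 2>/dev/null <<'E'
from h import *
d=np.load("last.npz"); b=d["b"]; g=d["frame"]
for x in list(range(-62,-42,2))+[-37,44,48,50,52]:
    m=(abs(b[...,0]-x)<1)&(abs(b[...,1])<9)&(b[...,2]>-10)&(b[...,2]<40)
    print(x,m.sum(),"z",np.median(b[m][:,2]).round(1) if m.any() else None,"grey",np.median(g[m]) if m.any() else None)
c=cam("scene");P=cloud(c)
w=(P[...,2]>.008)&(P[...,2]<.035)&(c["frame"].min(2)>105)&(abs(P[...,0]-.46)<.1)&(abs(P[...,1]+.4)<.08)
print("plain",w.sum(),cv2.minAreaRect((P[w][:,:2]*1000).astype(np.float32)))
E
```

```text
tool frame bars
-30 0 nan; -20 0 nan; -10 0 nan; 20 0 nan; 30 0 nan; 40 0 nan; 
bay frame bars
-40 79 19.9; -30 83 19.8; -20 85 20.0; -10 80 19.9; 0 92 20.0; 10 92 20.1; 20 5 19.3; 30 0 nan; 40 0 nan; 45 0 nan; 55 0 nan; 
front in bay [-92.4   4.6 125.8] tail [-199.4    4.1  125.5] rpy [-0.2 -0.2  0.3] F bay [-0.7  0.7 -0.3] t 15.1 open 1.0052865032756575
-62 42 z 14.5 grey 161.0
-60 63 z 15.6 grey 152.0
-58 42 z 16.2 grey 163.0
-56 63 z 15.1 grey 150.0
-54 42 z 10.3 grey 155.5
-52 42 z 6.9 grey 219.0
-50 63 z 7.2 grey 230.0
-48 66 z 15.9 grey 229.0
-46 44 z 15.8 grey 234.0
-44 66 z 15.8 grey 234.0
-37 65 z 16.0 grey 234.0
44 0 z None grey None
48 0 z None grey None
50 0 z None grey None
52 0 z None grey None
plain 391 ((431.1318054199219, -396.38116455078125), (106.31571197509766, 128.6659393310547), 78.2668685913086)
```

Deck, tab top (9 mm) and closed nose (top 18 mm, centred at x≈-58 over the tab) all read as the seated state. Hand in.

```bash
python3 -c "
from workcell import *
print(close_job())"
```

```text
the job is handed in; nothing more can be done
None
```

The julienne insert lies fully home in the slicer's bay with the catch closed over its tail tab. I released it and handed the job in at about 15 s on the robot's clock, without touching the plain insert or anything else on the worktop.

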